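# Hang the tube carrier on the lab stand by its slot

## Robot

A 6-joint arm with a two-finger parallel gripper is mounted at the origin on the work surface. World frame = base frame: x ahead of the robot, y to its left, z up, the work surface at z = 0. Lengths are in m, angles in rad, forces in N, time in s.
With the tool pointing down it reaches from about 0.375 to 0.975 m from the base axis. Payload 3.8 kg.
Tool frame: the origin (TCP) lies at the very end of the fingers, on their centre line; the grasp point (between the pads) lies robot.pinch_z behind it (robot.pinch_z is the distance from the TCP to the grasp point, in m); z points along the fingers, x is the direction in which the jaws open and shut, and the axes are right-handed (so a half turn about z gives the same grasp; the last joint's range is limited). The gripper opens to 85 mm and grips with 20 to 120 N. Pads are 22 mm wide; open, the fingers measure 114 mm over their backs; the gripper's body (76 mm by 85 mm) begins 54 mm behind the grasp point. The pads swing forward as they close: fully open they stand 13 mm farther back than shut.
Start: joints at [-1.29, 0.264, 1.604, -0, 1.274, -0.037], TCP at [0.211, -0.641, 0.194] pointing down, gripper open.
Joint ranges: [-2.63, 2.63], [-0.94, 2.18], [0.31, 2.57], [-1.31, 4.45], [0, 2.66], [-2.55, 2.55]. Speed limits (rad/s): [2.57, 2.57, 3.14, 3.14, 3.14, 3.14].

## Interface

Orientations are given as [roll, pitch, yaw] about the fixed x, y, z axes, in that order (R = Rz(yaw) Ry(pitch) Rx(roll)).
In Python, from rig import robot, optics, ticket gives the robot as it stands. The module is installed in compiled form; this text tells all that it offers.
- The arm moves only by the shell command python3 -m creep 'ROWS' [FORCE]. ROWS is JSON, one flat list of numbers, 5 for each row, row after row: the shift along the tool's x, y, z in m, then the turn about the tool's z in rad, then the closure, from 0 (fully open) to 1 (shut). In form: [dx, dy, dz, yaw, jaw, dx, dy, dz, yaw, jaw, ...]. A call has exactly 10 rows; each row is the pose to reach, as a shift and turn from the pose commanded when the call began, along the tool's axes at that moment; what a row does not reach only later rows make up. A row lasts 1/8 s, in which the tool goes at most 62.5 mm and 10.7 degrees, less where a joint would pass 70% of its speed; a pose out of reach is approached as far as the arm can. A call with a gripper value outside its range is refused whole. The fingers move at their own pace and stop on an object; FORCE is the grip in N (left out, the last holds). Time passes only in rows, so rows that repeat a pose let the fingers close, or fill a call up. It gives the time, the measured TCP pose, the force and the opening at its end, in the units of the state.
- robot.read_state(): the state, without advancing time (a new reading comes with each control period).
- optics.capture(name): name is "scene" or "top"; returns (picture, depth): 400x640x3 uint8, red, green, blue; 400x640 float32, m along the optical axis (not along the pixel's ray), 0 where there is no reading.
- optics.calibration(name): a dict with "fovy" (degrees; the focal length in pixels is half the picture's height over the tangent of half this angle, whatever the lens; pixels are square), "cx", "cy" (the principal point, pixels), "T" (4x4, takes a point from camera to world coordinates). Camera axes: x right, y down, z forward; pixel columns grow to the right and rows downward; lengths in m; the calibration is good to about 2 mm. A picture is of the moment at which its call begins. calibration takes no time and is no camera call.
- ticket.close_job(): hands the job in, once; it reports no verdict.
Trained networks look in the newest picture that a camera, given by its name, has taken for a name from the list of things; names that differ only in an ending like _2 or _b are one class to them, and where a whole thing is asked for, a point or a joint stands for the part that bears it (a point fixed in the world has none). Each returns a list of dicts, best first, with "confidence" (0 to 1); they miss things now and then, are a little off and sometimes report something else, mostly with a low value. They report only what shows in the picture. A call takes as long as a camera call. They do not tell look-alikes from the thing itself.
- optics.recognise(camera, target): "location" ([column, row] in pixels, amid what is visible of it).
The state is a dict: "time": time; "q": joint angles; "joint_vel": joint speeds; "effort": joint torques, N m; "tcp_pos": TCP position; "orientation": TCP orientation; "force": force on the tool from outside, world axes, zero at the start; "torque": the same for the moment, N m; "grip_width": opening from 0.0 (shut) to 1.0 (fully open).
Only numpy, scipy, OpenCV 4.12 (cv2) and the standard library are available. Lean on these libraries where they do the work, as an engineer would, in place of code of your own. Each camera call takes 0.05 s, during which the arm holds its last target. There are 200 camera calls.

## Task

Take the slotted tube carrier off the bench and hang it on the stand's headed stud: slide its side slot over the stud from the side until the stud is at the end of the slot, then let it down gently so that the stud sits up in the notch, and leave the carrier hanging there plumb and square to the stud. Keep it upright all the way, never press it or the robot hard against the stand, and leave the jar, both racks and the pipette where they are.

Things in the scene. Friction and masses are not known exactly. Their poses are not given: they have to be found in the camera images.
- stand: Lab stand, fixed and rigid: grey base 150 x 160 x 12 mm, square steel column (26 mm) at its middle. Origin: middle of the base's underside, on the column's axis; z up. A level round steel stud, 10 mm thick, points from the column's top along the stand's -x axis, above y = 0: bare from x = -13 to -90 mm, then a round head 24 mm across, 6 mm thick. The column ends 18 mm above the stud's axis.
- stud_foot (a point): Point on top of the stand's base (12 mm above the bench), straight below the middle of the bare stud (52 mm from the column's axis); axes as the stand's. The column telescopes and is clamped at a height that is NOT reported: the stud's axis lies anywhere from 150 to 180 mm above the bench and has to be seen or felt.
- carrier_tab (a point): Middle of the tube carrier's grip tab, 156 mm above its underside; the tab is 10 x 44 x 42 mm (x, y, z). The carrier (loose, 250 to 400 g) is an upright aluminium plate 10 mm thick on a white foot 52 x 96 x 10 mm standing on the bench, with four fixed capped tubes within 18 mm of its middle in y, tops 78 mm up. Axes: x through the plate, y along it towards the slot's open end, z up. Both faces are alike.
- carrier_seat (a point): Where the stud's axis lies in the carrier's slot once it hangs: 112 mm above the carrier's underside, 44 mm below carrier_tab and 8 mm from it towards -y, same axes. The slot is 13 mm high (98 to 111 mm above the underside), open towards +y. Its end wall is at y = -7 mm from here; from y = -7 to +7 mm its upper edge has a notch 6 mm deep (roof 117 mm up) for the stud.
- carrier_lip (a point): Tip of the slot's upper lip, on its underside, 111 mm above the carrier's underside and 42 mm in +y from carrier_seat, same axes. The slot's lower edge begins only 17 mm from carrier_seat, so the last 25 mm of the lip stand out alone and can be laid on the stud from above. The stud's head does not pass through the slot.
- jar: Bystander: lidded glass jar 66 mm across, 95 mm high. Origin: middle of the underside.
- tube_rack: Bystander: white rack 100 x 170 x 30 mm with capped tubes up to 91 mm high. Origin: middle of the underside, long side along its y.
- empty_rack: Bystander: empty white rack 100 x 170 x 30 mm. Origin: middle of the underside, long side along its y.
- pipette: Bystander: grey hand pipette lying along its x, from x = -152 to +70 mm, 26 mm thick. Origin: on the bench under its body.
There are look-alikes about, which are no part of the job. What is shaped like the stand but pink is not meant. Of the things that look like the part that bears carrier_tab, take the one that is nearest to the robot's base at the start.

How it is judged:
On the way, in this order (a step that is already met when the one before it is completed fails the run):
1. the carrier is lifted clear of the bench, not yet touching the stand (height (world z) of carrier_seat above 0.135 m and contact force between carrier and stand below 0.1 N and horizontal distance between carrier_seat and stand above 0.085 m), for 0.1 s.
2. the stud is at the end of the slot, under the notch (y of carrier_seat in the frame of stand between -0.006 and 0.006 m and x of carrier_seat in the frame of stand between -0.088 and -0.015 m and height (world z) of carrier_seat above 0.138 m), for 0.1 s.
At the end, for the whole second after the job is handed in: The carrier hangs on the stud alone: the seat point of its slot within 5 mm of the stud's axis sideways and between column and head along it, more than 138 mm above the bench, carried by the stand, tilted less than 0.1 rad, square to the stud within 0.25 rad, at rest (y of carrier_seat in the frame of stand between -0.005 and 0.005 m and x of carrier_seat in the frame of stand between -0.088 and -0.015 m and height (world z) of carrier_seat above 0.138 m and contact force between carrier and stand above 1 N and angle between carrier_seat's own z axis and vertical below 0.1 rad and angle between the x axis of carrier_seat and the x axis of stand, either way round below 0.25 rad and linear speed of carrier below 0.02 m/s and angular speed of carrier below 0.2 rad/s); the robot touches nothing.
It fails at once if the carrier is pressed against the stand with more than 25 N (contact force between carrier and stand above 25 N).
It fails at once if the robot presses on the stand with more than 25 N (contact force between any of the fingers, the arm and stand above 25 N).
It fails at once if the carrier is tipped by more than 0.4 rad (angle between carrier_seat's own z axis and vertical above 0.4 rad).
It fails at once if a bystander is moved by more than 15 mm (distance of any of jar, tube_rack, empty_rack, pipette from where it was at the start of the episode above 0.015 m).
It also fails if it takes over 56 s, if anything falls off the work surface, if the arm or the gripper's body presses on something with over 40 N, if the wrist force passes 120 N, or if a joint passes its speed limit or range.

## Working session

There is one attempt and no reset: what is moved stays moved. The work goes in short steps, Python scripts to look and compute and a shell command to move; the robot and the scene stay as the last step left them, time stands still between calls to the robot, and variables do not carry over. Pictures are saved under pics/ and viewed, about 8 in all and at most 12, crops included, and the job is handed in when it is done.

```bash
mkdir -p pics; cat > h.py <<'E'
import numpy as np, cv2
from rig import robot, optics, ticket
def cal(n):
    c=optics.calibration(n); f=200/np.tan(np.radians(c["fovy"])/2); return f,c["cx"],c["cy"],np.array(c["T"])
def cloud(n,d):
    f,cx,cy,T=cal(n); v,u=np.mgrid[0:400,0:640]
    P=np.stack([(u-cx)/f*d,(v-cy)/f*d,d],-1)@T[:3,:3].T+T[:3,3]; P[d==0]=np.nan; return P
def proj(n,p):
    f,cx,cy,T=cal(n); q=T[:3,:3].T@(np.array(p)-T[:3,3]); return [round(float(f*q[0]/q[2]+cx),1),round(float(f*q[1]/q[2]+cy),1)]
E
python3 - <<'E'
from h import *
s=robot.read_state(); print({k:np.round(v,3).tolist() for k,v in s.items()}, robot.pinch_z)
for n in("scene","top"):
    a,d=optics.capture(n); cv2.imwrite(f"pics/{n}0.png",a[:,:,::-1]); np.save(n+"0.npy",d)
    P=cloud(n,d); print(n,cal(n)[3][:3,3].round(3),cal(n)[3][:3,2].round(2))
    for t in("carrier_tab","stand","carrier_seat","carrier_lip","stud_foot","jar"):
        for r in optics.recognise(n,t):
            u,v=[int(round(x)) for x in r["location"]]
            print(t,round(r["confidence"],2),u,v,P[min(v,399),min(u,639)].round(3))
E
```

```text
{'time': 0.0, 'q': [-1.29, 0.265, 1.605, -0.0, 1.274, -0.037], 'joint_vel': [0.001, -0.001, -0.0, 0.001, -0.0, 0.0], 'effort': [-0.003, -51.512, -36.732, -0.0, 0.013, 0.0], 'tcp_pos': [0.211, -0.64, 0.193], 'orientation': [-3.142, 0.002, -1.253], 'force': [0.227, -0.541, -0.45], 'torque': [-0.002, 0.035, 0.034], 'grip_width': 0.998} 0.0187
scene [ 1.195 -0.377  1.231] [-0.5   0.24 -0.83]
carrier_tab 0.58 392 248 [0.741 0.087 0.079]
stand 0.83 369 136 [0.312 0.255 0.03 ]
stand 0.75 411 201 [0.599 0.249 0.022]
stand 0.74 322 173 [0.385 0.041 0.024]
stand 0.55 252 285 [ 0.658 -0.306  0.028]
stand 0.45 321 239 [ 0.62  -0.076  0.056]
carrier_seat 0.73 320 238 [ 0.617 -0.078  0.058]
carrier_seat 0.65 395 247 [0.743 0.095 0.081]
carrier_lip 0.61 391 250 [0.746 0.081 0.08 ]
carrier_lip 0.55 324 238 [ 0.632 -0.072  0.078]
stud_foot 0.81 412 200 [0.598 0.253 0.023]
stud_foot 0.74 368 136 [0.31  0.252 0.029]
jar 0.91 250 222 [ 0.507 -0.247  0.099]
jar 0.23 321 239 [ 0.62  -0.076  0.056]
top [ 0.43  -0.053  1.347] [ 0.08  0.   -1.  ]
carrier_tab 0.81 323 168 [ 0.611 -0.075  0.062]
carrier_tab 0.77 255 125 [0.712 0.097 0.093]
stand 0.77 188 289 [0.304 0.252 0.088]
carrier_seat 0.67 257 122 [0.728 0.096 0.059]
carrier_seat 0.58 324 167 [ 0.609 -0.077  0.09 ]
carrier_lip 0.91 322 167 [ 0.612 -0.072  0.072]
carrier_lip 0.85 253 124 [0.704 0.096 0.139]
stud_foot 0.89 198 181 [0.573 0.242 0.063]
stud_foot 0.82 190 285 [0.312 0.253 0.068]
jar 0.93 387 218 [ 0.484 -0.234  0.093]
jar 0.31 200 179 [0.579 0.239 0.054]
```

View pics/scene0.png

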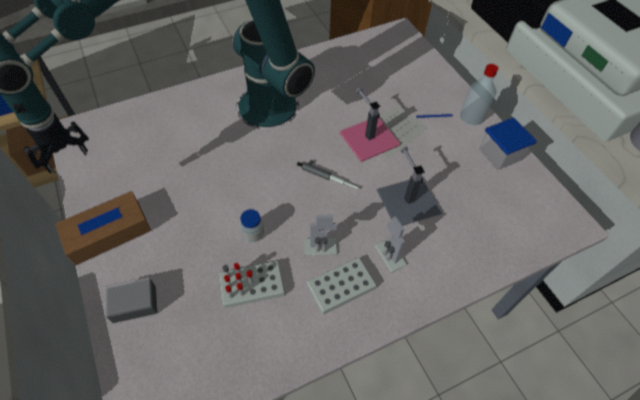

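View pics/top0.png

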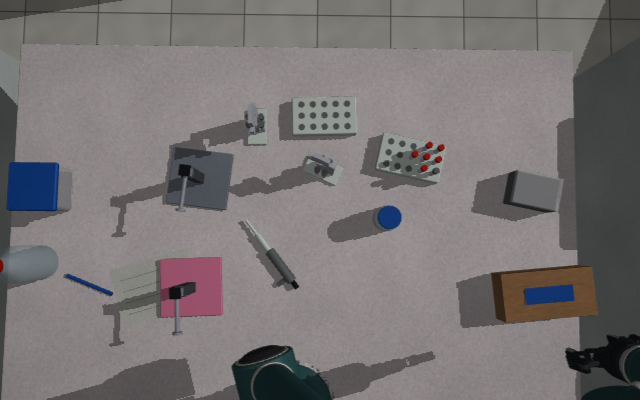

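Top view: the candidate carriers are A (322,168) at world (0.61,-0.08), 0.62 m from the base, and B (256,123) at (0.72,0.10). A is nearer, so I take A. The grey stand is at (200,180); the pink look-alike is at (190,287). Both studs point roughly towards the robot. Next I measure both from the cloud and check A in a crop.

```bash
python3 - <<'E'
from h import *
A={n:cv2.imread(f"pics/{n}0.png") for n in("scene","top")}
Ps={n:cloud(n,np.load(n+"0.npy")) for n in A}
def sel(P,c,r,z0,z1):
    m=(np.hypot(P[...,0]-c[0],P[...,1]-c[1])<r)&(P[...,2]>z0)&(P[...,2]<z1); return P[m]
for n,P in Ps.items():
    print(n)
    for nm,c,r,bands in(("carrier",(.62,-.075),.085,((.004,.02),(.1,.125),(.125,.19))),("stand",(.585,.24),.14,((.006,.02),(.13,.155),(.155,.175),(.175,.215)))):
        for b in bands:
            Q=sel(P,c,r,*b)
            if len(Q)<5: print(nm,b,len(Q)); continue
            rect=cv2.minAreaRect((Q[:,:2]*1000).astype(np.float32))
            print(nm,b,len(Q),"mean",Q.mean(0).round(4),"rect",np.round(rect[0],1),np.round(rect[1],1),round(rect[2],1),"z",np.percentile(Q[:,2],[2,50,98]).round(4))
c1=cv2.resize(A["scene"][190:270,280:380],None,fx=5,fy=5,interpolation=2)
c2=cv2.resize(A["top"][130:210,270:370],None,fx=5,fy=5,interpolation=2)[:,:300]
c2=cv2.resize(A["top"][135:215,155:235],(400,400),interpolation=2)
c3=cv2.resize(A["top"][125:205,282:362],(400,400),interpolation=2)
cv2.imwrite("pics/c.png",cv2.resize(np.hstack([c1[:, :400],c3]),(800,400)))
E
```

```text
scene
carrier (0.004, 0.02) 471 mean [ 0.6242 -0.0784  0.0091] rect [625.7 -77.5] [164.7 148.9] 59.0 z [0.0041 0.009  0.017 ]
carrier (0.1, 0.125) 79 mean [ 0.6201 -0.0758  0.1147] rect [620.3 -69.7] [69.5 10.2] 65.6 z [0.1005 0.1157 0.1244]
carrier (0.125, 0.19) 267 mean [ 0.6215 -0.0697  0.1539] rect [618.5 -69.2] [69.7 17.5] 68.4 z [0.126  0.1522 0.18  ]
stand (0.006, 0.02) 1709 mean [0.5944 0.2436 0.0122] rect [580.  248.6] [260.3 250.7] 12.3 z [0.0065 0.0123 0.0179]
stand (0.13, 0.155) 68 mean [0.579  0.2471 0.142 ] rect [547.9 257.2] [ 27.5 106.3] 82.1 z [0.1301 0.1425 0.1539]
stand (0.155, 0.175) 163 mean [0.5531 0.2519 0.1644] rect [544.9 253. ] [ 26.3 111. ] 85.3 z [0.1553 0.1623 0.1748]
stand (0.175, 0.215) 16 mean [0.5893 0.2489 0.1766] rect [589.8 250.2] [25.1 19.8] 62.6 z [0.175  0.1761 0.1796]
top
carrier (0.004, 0.02) 540 mean [ 0.6119 -0.0744  0.0085] rect [622.9 -76. ] [163.2 164.7] 0.8 z [0.0041 0.0083 0.0155]
carrier (0.1, 0.125) 28 mean [ 0.6124 -0.0706  0.1146] rect [614.3 -67. ] [70.4  1.2] 65.6 z [0.1002 0.1169 0.1233]
carrier (0.125, 0.19) 194 mean [ 0.6169 -0.0685  0.1571] rect [618.2 -68.9] [71.8 10.9] 65.0 z [0.1273 0.1637 0.1802]
stand (0.006, 0.02) 3031 mean [0.5863 0.2461 0.0121] rect [589.4 239.5] [267.3 270.1] 74.5 z [0.0065 0.0122 0.0177]
stand (0.13, 0.155) 47 mean [0.5709 0.245  0.1422] rect [544.7 253.2] [ 13.9 107.3] 76.3 z [0.1303 0.14   0.1549]
stand (0.155, 0.175) 269 mean [0.5526 0.2542 0.1648] rect [545.6 253.8] [ 27.3 108.9] 86.3 z [0.1559 0.1628 0.1746]
stand (0.175, 0.215) 24 mean [0.5848 0.2491 0.176 ] rect [586.9 250.2] [23.6 24.8] 84.7 z [0.1751 0.1757 0.1775]
```

View pics/c.png

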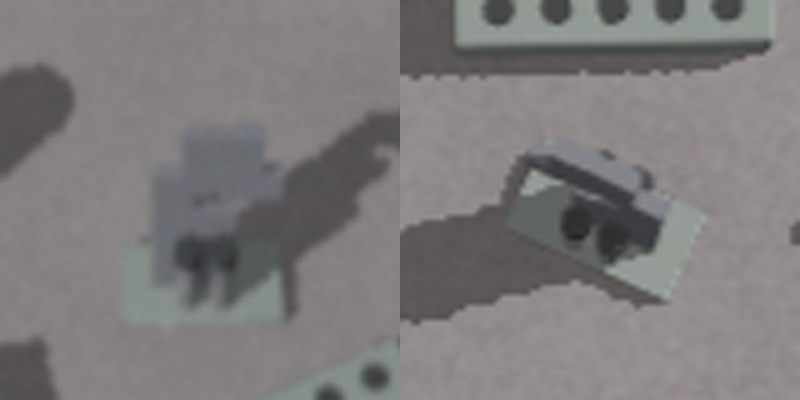

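Crop: the pale plate of A stands on its white foot, tab on top. A lip sticks out at the right in the scene view (285,175) and at upper left in the top view (530,150), so the open end seems to be towards +y. I'll check this with height profiles and get the exact frames.

```bash
python3 - <<'E'
from h import *
Ps={n:cloud(n,np.load(n+"0.npy")) for n in("scene","top")}
def sel(P,c,r,z0,z1):
    m=(np.hypot(P[...,0]-c[0],P[...,1]-c[1])<r)&(P[...,2]>z0)&(P[...,2]<z1); return P[m]
for n,P in Ps.items():
    th=np.radians(65.5); Y=np.array([np.cos(th),np.sin(th)]); X=np.array([Y[1],-Y[0]])
    for b in((.003,.016),(.03,.05),(.05,.075),(.08,.096),(.099,.11),(.112,.13),(.13,.138),(.14,.172),(.173,.185)):
        Q=sel(P,(.618,-.069),.06,*b); 
        if len(Q)>2:
            q=Q[:,:2]-[.618,-.069]; print(n,b,len(Q),"y",np.percentile(q@Y,[0,3,97,100]).round(4),"x",np.percentile(q@X,[0,3,50,97,100]).round(4))
    Q=sel(P,(.55,.253),.075,.135,.19)
    # stud axis: bin along x
    for x0 in np.arange(.48,.61,.01):
        q=Q[(Q[:,0]>=x0)&(Q[:,0]<x0+.01)]
        if len(q): print("  stud x",x0.round(2),len(q),"y",np.percentile(q[:,1],[0,50,100]).round(4),"z",np.percentile(q[:,2],[0,50,97]).round(4))
    # base rect
    a=P[(abs(P[...,0]-.59)<.12)&(abs(P[...,1]-.245)<.12)&(P[...,2]>.009)&(P[...,2]<.016)]
    a=a[:,:2]; r=cv2.minAreaRect((a*1000).astype(np.float32)); print("base",len(a),r)
E
```

```text
scene (0.003, 0.016) 405 y [-0.058  -0.052   0.0431  0.0592] x [-0.0474 -0.0252  0.0112  0.0494  0.0591]
scene (0.03, 0.05) 49 y [-0.0343 -0.0342  0.0079  0.0091] x [0.0023 0.0035 0.0179 0.0226 0.0239]
scene (0.05, 0.075) 72 y [-0.0343 -0.0339  0.008   0.0086] x [0.0023 0.0027 0.018  0.0236 0.0245]
scene (0.08, 0.096) 63 y [-0.0344 -0.0344  0.0082  0.0109] x [-0.006  -0.0022  0.0056  0.0222  0.0236]
scene (0.099, 0.11) 24 y [-0.0344 -0.0344  0.0046  0.016 ] x [-0.0034 -0.0029  0.0042  0.007   0.0075]
scene (0.112, 0.13) 81 y [-0.0345 -0.0334  0.0325  0.035 ] x [0.0022 0.0028 0.0049 0.0072 0.008 ]
scene (0.13, 0.138) 57 y [-0.0345 -0.0345  0.0346  0.0348] x [-0.0075 -0.0058  0.0039  0.007   0.0074]
scene (0.14, 0.172) 107 y [-0.021  -0.0209  0.0222  0.023 ] x [-0.008  -0.0012  0.0051  0.0076  0.0082]
scene (0.173, 0.185) 69 y [-0.0186 -0.0185  0.0218  0.0218] x [-0.0061 -0.0054  0.0017  0.0072  0.0076]
  stud x 0.48 2 y [0.2545 0.2578 0.261 ] z [0.1625 0.1634 0.1642]
  stud x 0.49 29 y [0.2484 0.2561 0.2712] z [0.1473 0.1602 0.1688]
  stud x 0.5 14 y [0.2504 0.2566 0.2628] z [0.1517 0
[... 1913 characters left out ...]
2 16 y [0.2534 0.2568 0.2611] z [0.1519 0.1589 0.1629]
  stud x 0.53 18 y [0.2517 0.2556 0.262 ] z [0.1554 0.159  0.163 ]
  stud x 0.54 20 y [0.2498 0.2546 0.2595] z [0.1546 0.159  0.1636]
  stud x 0.55 19 y [0.2497 0.2525 0.2593] z [0.1555 0.1591 0.1621]
  stud x 0.56 19 y [0.2487 0.2521 0.2579] z [0.1523 0.1583 0.1639]
  stud x 0.57 45 y [0.2393 0.2494 0.2641] z [0.136  0.1713 0.1767]
  stud x 0.58 58 y [0.2378 0.2483 0.2647] z [0.136  0.1718 0.1764]
  stud x 0.59 56 y [0.2368 0.2481 0.2618] z [0.135  0.1725 0.177 ]
  stud x 0.6 2 y [0.2554 0.2566 0.2578] z [0.1709 0.171  0.1712]
base 2327 ((572.6842041015625, 243.00704956054688), (239.62716674804688, 186.94656372070312), 87.8409652709961)
```

Slot opens towards +y: below z=0.1 the plate ends at +9 mm, while the lip runs to +35 mm. Tab centre ≈ (0.619,-0.069), carrier x axis at -24.5°. Stand yaw ≈ -7°, stud axis z ≈ 0.158, column axis ≈ (0.586,0.250). First move: above the tab.

```bash
cat >> h.py <<'E'
def go(p,yawdeg,ref=None):
    "shift/turn in tool axes from measured pose to world p, yaw"
    s=robot.read_state(); R=cv2.Rodrigues(np.zeros(3))[0]
    from scipy.spatial.transform import Rotation as Ro
    R=Ro.from_euler("xyz",s["orientation"]).as_matrix()
    d=R.T@(np.array(p)-s["tcp_pos"]); y=s["orientation"][2]
    t=-(np.radians(yawdeg)-y); t=(t+np.pi)%(2*np.pi)-np.pi
    print("t",round(s["time"],2),"tcp",np.round(s["tcp_pos"],4),"rpy",np.round(s["orientation"],3),"F",np.round(s["force"],2),"w",round(s["grip_width"],3),"-> rows",d.round(4),round(t,3))
E
python3 -m creep '[-0.415,-0.566,-0.04,-0.825,0,-0.415,-0.566,-0.04,-0.825,0,-0.415,-0.566,-0.04,-0.825,0,-0.415,-0.566,-0.04,-0.825,0,-0.415,-0.566,-0.04,-0.825,0,-0.415,-0.566,-0.04,-0.825,0,-0.415,-0.566,-0.04,-0.825,0,-0.415,-0.566,-0.04,-0.825,0,-0.415,-0.566,-0.04,-0.825,0,-0.415,-0.566,-0.04,-0.825,0]' 50
python3 -c "
from h import *
go([.619,-.069,.225],-24.5)"
```

```text
time: 1.95
tcp_pos: [0.5747, -0.1317, 0.23]
orientation: [3.142, -0.001, -0.428]
force: [1.0, -0.2, -0.0]
grip_width: 1.001
t 1.95 tcp [ 0.5747 -0.1317  0.23  ] rpy [ 3.142e+00 -1.000e-03 -4.280e-01] F [ 0.96 -0.18 -0.  ] w 1.001 -> rows [ 0.0143 -0.0754  0.005 ] -0.0
```

```bash
python3 -m creep '[0.007,-0.038,0,0,0,0.014,-0.075,0.005,0,0,0.014,-0.075,0.005,0,0,0.014,-0.075,0.005,0,0,0.014,-0.075,0.005,0,0,0.014,-0.075,0.005,0,0,0.014,-0.075,0.005,0,0,0.014,-0.075,0.005,0,0,0.014,-0.075,0.005,0,0,0.014,-0.075,0.005,0,0]'
python3 - <<'E'
from h import *
go([.619,-.069,.143],-24.5)
ims=[]
for n in("scene","top"):
    a,d=optics.capture(n); np.save(n+"1.npy",d)
    u,v=[int(x) for x in proj(n,[.619,-.069,.16])]
    ims.append(cv2.resize(a[v-45:v+35,u-40:u+40,::-1],(400,400),interpolation=2))
    P=cloud(n,d); m=(np.hypot(P[...,0]-.619,P[...,1]+.069)<.06)&(P[...,2]>.14)&(P[...,2]<.182); Q=P[m]
    if len(Q)>5: print(n,len(Q),Q.mean(0).round(4),cv2.minAreaRect((Q[:,:2]*1000).astype(np.float32)))
cv2.imwrite("pics/c1.png",np.hstack(ims))
E
```

```text
time: 3.2
tcp_pos: [0.6175, -0.071, 0.2244]
orientation: [3.142, 0.0, -0.428]
force: [0.3, 0.5, 0.4]
grip_width: 1.004
t 3.2 tcp [ 0.6175 -0.071   0.2244] rpy [ 3.142  0.    -0.428] F [0.26 0.45 0.45] w 1.004 -> rows [ 0.0005 -0.0025  0.0814] -0.0
scene 174 [ 0.6215 -0.0693  0.1647] ((618.9066162109375, -68.30322265625), (43.959129333496094, 14.750558853149414), 65.73202514648438)
top 28 [ 0.6105 -0.0825  0.1679] ((610.841796875, -84.29960632324219), (14.431280136108398, 9.55496883392334), 64.89796447753906)
```

View pics/c1.png

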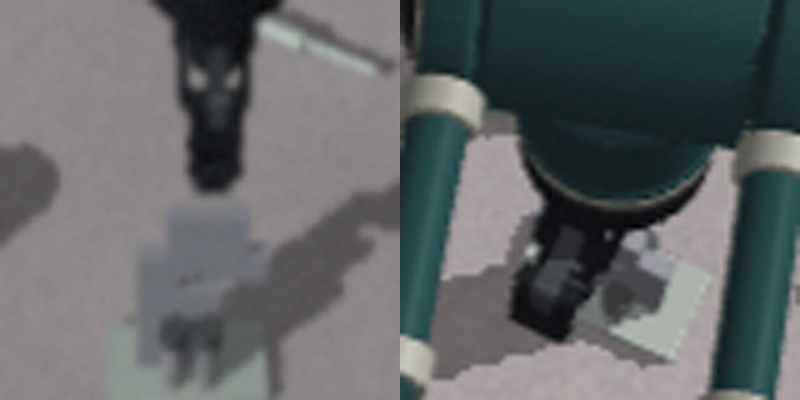

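The gripper (scene crop, 215,190) sits right above the tab (205,215), jaws across the plate. Now descend, close gently, and then lift.

```bash
python3 -m creep '[0.0005,-0.0025,0.03,0,0,0.0005,-0.0025,0.06,0,0,0.0005,-0.0025,0.082,0,0,0.0005,-0.0025,0.082,0,0,0.0005,-0.0025,0.082,0,1,0.0005,-0.0025,0.082,0,1,0.0005,-0.0025,0.082,0,1,0.0005,-0.0025,0.082,0,1,0.0005,-0.0025,0.082,0,1,0.0005,-0.0025,0.082,0,1]' 60
python3 -c "
from h import *
go([.619,-.069,.143],-24.5)"
```

```text
time: 4.55
tcp_pos: [0.619, -0.069, 0.1424]
orientation: [-3.142, 0.0, -0.428]
force: [-0.5, 0.0, 0.3]
grip_width: -0.004
t 4.55 tcp [ 0.619  -0.069   0.1424] rpy [-3.142  0.    -0.428] F [-0.55  0.04  0.35] w -0.004 -> rows [ 0.      0.     -0.0006] -0.0
```

Shut to zero, so the tab isn't between the pads. I need to look.

```bash
python3 - <<'E'
from h import *
ims=[]
for n in("scene","top"):
    a,d=optics.capture(n); np.save(n+"2.npy",d)
    u,v=[int(x) for x in proj(n,[.619,-.069,.14])]
    ims.append(cv2.resize(a[v-40:v+40,u-40:u+40,::-1],(400,400),interpolation=2))
    P=cloud(n,d); m=(np.hypot(P[...,0]-.619,P[...,1]+.069)<.1)&(P[...,2]>.1)&(P[...,2]<.182); Q=P[m]
    print(n,len(Q),cv2.minAreaRect((Q[:,:2]*1000).astype(np.float32)))
cv2.imwrite("pics/c2.png",np.hstack(ims)); print(robot.read_state()["grip_width"])
E
```

```text
scene 304 ((619.0714721679688, -69.22115325927734), (69.66607666015625, 14.121940612792969), 66.53600311279297)
top 55 ((617.3402099609375, -68.77931213378906), (71.18558502197266, 9.954092025756836), 67.16940307617188)
-0.0067024443814295035
```

View pics/c2.png

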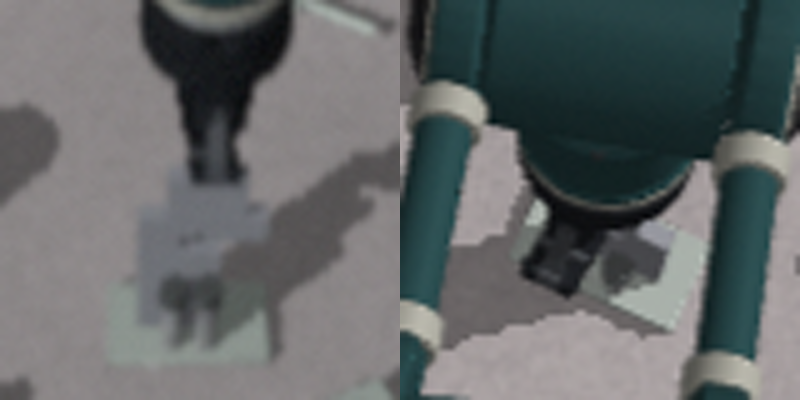

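```bash
python3 - <<'E'
from h import *
for n in("scene","top"):
  for k in "12":
    d=np.load(n+k+".npy"); P=cloud(n,d)
    m=(np.hypot(P[...,0]-.619,P[...,1]+.069)<.09)&(P[...,2]>.1)&(P[...,2]<.32); Q=P[m]
    th=np.radians(65.5); Y=np.array([np.cos(th),np.sin(th)]); X=np.array([Y[1],-Y[0]]); q=Q[:,:2]-[.619,-.069]
    print(n,k,"tcp proj",proj(n,[.619,-.069,.143]),proj(n,[.6175,-.071,.2244]))
    for z in np.arange(.12,.31,.01):
        s=(Q[:,2]>=z)&(Q[:,2]<z+.01)
        if s.any(): print("  z",z.round(2),s.sum(),"X",np.percentile(q[s]@X,[0,50,100]).round(3),"Y",np.percentile(q[s]@Y,[0,50,100]).round(3))
E
```

```text
scene 1 tcp proj [323.7, 222.3] [323.6, 206.0]
  z 0.12 44 X [0.002 0.004 0.006] Y [-0.035 -0.003  0.034]
  z 0.13 71 X [-0.008  0.004  0.006] Y [-0.035 -0.002  0.034]
  z 0.14 31 X [-0.     0.004  0.007] Y [-0.021  0.003  0.023]
  z 0.15 33 X [-0.003  0.004  0.007] Y [-0.021  0.     0.022]
  z 0.16 33 X [-0.003  0.004  0.007] Y [-0.021 -0.     0.022]
  z 0.17 70 X [-0.008  0.001  0.006] Y [-0.019  0.003  0.021]
  z 0.18 8 X [-0.003  0.001  0.006] Y [-0.011 -0.     0.019]
  z 0.27 3 X [0.047 0.047 0.048] Y [-0.011 -0.011  0.008]
  z 0.28 9 X [0.048 0.052 0.056] Y [-0.009  0.001  0.008]
  z 0.29 6 X [0.055 0.055 0.056] Y [-0.007 -0.003  0.003]
scene 2 tcp proj [323.7, 222.3] [323.6, 206.0]
  z 0.12 47 X [-0.004  0.004  0.008] Y [-0.035  0.004  0.034]
  z 0.13 62 X [-0.006  0.004  0.007] Y [-0.035 -0.001  0.034]
  z 0.14 35 X [0.002 0.005 0.007] Y [-0.021  0.001  0.022]
  z 0.15 37 X [-0.006  0.004  0.007] Y [-0.021 -0.005  0.022]
  z 0.16 28 X [0.001 0.004 0.006] Y [-0.016  0.004  0.022]
  z 0.17 34 X [-0.007  0.003  0.007] Y [-0.019 -0.011  0.021]
  z 0.18 2 X [0.003 0.003 0.003] Y [
[... 1163 characters left out ...]
04] Y [-0.036 -0.028 -0.016]
  z 0.14 3 X [-0.005 -0.004 -0.   ] Y [-0.029 -0.02  -0.018]
  z 0.15 1 X [-0.005 -0.005 -0.005] Y [-0.018 -0.018 -0.018]
  z 0.16 1 X [-0.005 -0.005 -0.005] Y [-0.02 -0.02 -0.02]
  z 0.23 5 X [-0.037 -0.028 -0.025] Y [-0.011 -0.01  -0.01 ]
  z 0.24 4 X [-0.032 -0.03  -0.027] Y [-0.01  -0.009 -0.008]
  z 0.25 12 X [-0.046 -0.038 -0.034] Y [-0.01  -0.007  0.013]
  z 0.26 36 X [-0.061 -0.047 -0.041] Y [-0.012 -0.003  0.013]
  z 0.27 64 X [-0.062 -0.054 -0.042] Y [-0.01   0.002  0.015]
  z 0.28 26 X [-0.051 -0.042 -0.037] Y [-0.008  0.001  0.009]
  z 0.29 18 X [-0.041 -0.037 -0.035] Y [-0.009  0.001  0.012]
  z 0.3 8 X [-0.038 -0.037 -0.024] Y [-0.026 -0.002  0.006]
```

```bash
python3 - <<'E'
from h import *
a,d=optics.capture("scene"); f,cx,cy,T=cal("scene")
u0,v0=284,160
im=cv2.resize(a[v0:v0+80,u0:u0+80,::-1],(560,560),interpolation=2)
for z in(.143,.16,.18,.2,.22,.25,.28):
    p=proj("scene",[.619,-.069,z]); zc=(T[:3,:3].T@(np.array([.619,-.069,z])-T[:3,3]))[2]
    print(z,p,"exp",zc.round(3),"obs",d[int(p[1]-1):int(p[1]+2),int(p[0])].round(3))
    c=(int((p[0]-u0+.5)*7),int((p[1]-v0+.5)*7)); cv2.circle(im,c,3,(0,0,255),-1); cv2.putText(im,str(z),(c[0]+90,c[1]),0,.45,(0,0,255),1)
cv2.imwrite("pics/c3.png",im)
E
```

```text
0.143 [323.7, 222.3] exp 1.268 obs [1.257 1.261 1.262]
0.16 [323.9, 219.1] exp 1.254 obs [1.13  1.249 1.253]
0.18 [324.1, 215.2] exp 1.237 obs [1.127 1.128 1.129]
0.2 [324.3, 211.2] exp 1.221 obs [1.127 1.129 1.132]
0.22 [324.5, 207.1] exp 1.204 obs [1.127 1.126 1.127]
0.25 [324.8, 200.7] exp 1.179 obs [1.104 1.112 1.112]
0.28 [325.2, 194.1] exp 1.154 obs [1.088 1.084 1.088]
```

View pics/c3.png

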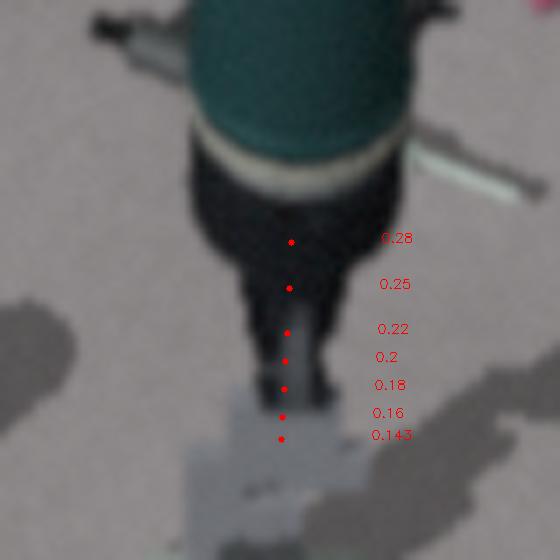

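```bash
python3 - <<'E'
from h import *
th=np.radians(65.5); Y=np.array([np.cos(th),np.sin(th)]); X=np.array([Y[1],-Y[0]])
for n,cols,rows in(("scene",(322,326),range(186,222,2)),("top",(319,323),range(146,182,2))):
  for k in "12":
    P=cloud(n,np.load(n+k+".npy"))
    for v in rows:
        print(n,k,v,*["X%.3f Y%.3f z%.3f |"%((P[v,u,:2]-[.619,-.069])@X,(P[v,u,:2]-[.619,-.069])@Y,P[v,u,2]) for u in cols])
E
```

```text
scene 1 186 X0.041 Y-0.011 z0.372 | X0.044 Y-0.002 z0.377 |
scene 1 188 X-0.217 Y0.002 z-0.001 | X0.052 Y-0.002 z0.380 |
scene 1 190 X-0.208 Y0.002 z-0.000 | X0.056 Y-0.002 z0.378 |
scene 1 192 X0.063 Y-0.011 z0.380 | X0.061 Y-0.002 z0.378 |
scene 1 194 X0.066 Y-0.011 z0.377 | X0.068 Y-0.002 z0.379 |
scene 1 196 X0.068 Y-0.011 z0.372 | X0.068 Y-0.002 z0.372 |
scene 1 198 X0.068 Y-0.011 z0.363 | X0.069 Y-0.002 z0.365 |
scene 1 200 X0.069 Y-0.011 z0.356 | X0.072 Y-0.002 z0.362 |
scene 1 202 X0.069 Y-0.011 z0.349 | X0.072 Y-0.002 z0.353 |
scene 1 204 X0.072 Y-0.011 z0.345 | X0.063 Y-0.001 z0.332 |
scene 1 206 X0.073 Y-0.011 z0.337 | X0.070 Y-0.001 z0.333 |
scene 1 208 X0.073 Y-0.010 z0.330 | X0.072 Y-0.001 z0.328 |
scene 1 210 X0.051 Y-0.009 z0.287 | X0.055 Y0.000 z0.292 |
scene 1 212 X-0.125 Y0.001 z-0.002 | X-0.123 Y0.013 z0.001 |
scene 1 214 X-0.005 Y-0.005 z0.178 | X-0.005 Y0.005 z0.178 |
scene 1 216 X0.003 Y-0.006 z0.180 | X0.001 Y0.005 z0.177 |
scene 1 218 X0.004 Y-0.006 z0.173 | X0.003 Y0.005 z0.171 |
scene 1 220 X0.006 Y-0.005 z0.165 | X0.006 Y0.005 z0.165 |
scene 2 186 X0.028 Y
[... 2492 characters left out ...]
 2 158 X-0.035 Y-0.008 z0.387 | X-0.032 Y-0.015 z0.389 |
top 2 160 X-0.037 Y-0.009 z0.375 | X-0.033 Y-0.016 z0.374 |
top 2 162 X-0.036 Y-0.009 z0.343 | X-0.033 Y-0.016 z0.348 |
top 2 164 X-0.036 Y-0.009 z0.319 | X-0.032 Y-0.016 z0.316 |
top 2 166 X-0.036 Y-0.009 z0.291 | X-0.006 Y-0.009 z0.101 |
top 2 168 X-0.034 Y-0.009 z0.251 | X-0.006 Y-0.009 z0.067 |
top 2 170 X-0.037 Y-0.010 z0.237 | Xnan Ynan znan |
top 2 172 X-0.012 Y-0.002 z0.007 | X-0.016 Y-0.014 z0.075 |
top 2 174 X-0.017 Y-0.004 z0.012 | X-0.021 Y-0.016 z0.074 |
top 2 176 X-0.022 Y-0.006 z0.008 | X-0.022 Y-0.017 z0.046 |
top 2 178 Xnan Ynan znan | X-0.022 Y-0.018 z0.005 |
top 2 180 X-0.031 Y-0.011 z0.001 | X-0.026 Y-0.020 z0.001 |
```

The shut fingers appear to end above the tab top, although the TCP reads 0.142. I'll raise and turn the tool side-on to the scene camera, to see where the fingertip really is.

```bash
python3 -m creep '[0,0,-0.05,0,1,0,0,-0.06,-0.18,1,0,0,-0.06,-0.36,1,0,0,-0.06,-0.54,1,0,0,-0.06,-0.72,1,0,0,-0.06,-0.9,1,0,0,-0.06,-1.08,1,0,0,-0.06,-1.26,1,0,0,-0.06,-1.44,1,0,0,-0.06,-1.44,1]'
python3 - <<'E'
from h import *
go([.619,-.069,.2],-24.5)
a,d=optics.capture("scene"); P=cloud("scene",d); np.save("scene3.npy",d)
u0,v0=284,150
im=cv2.resize(a[v0:v0+80,u0:u0+80,::-1],(560,560),interpolation=2)
z=robot.read_state()["tcp_pos"][2]
for k in(0,.05,.1):
    p=proj("scene",[.619,-.069,z+k]); c=(int((p[0]-u0+.5)*7),int((p[1]-v0+.5)*7)); cv2.circle(im,c,3,(0,0,255),-1)
cv2.imwrite("pics/c4.png",im)
for v in range(186,224,2): print(v,*[P[v,u].round(3) for u in(320,323,326,329)])
E
```

```text
time: 5.95
tcp_pos: [0.619, -0.069, 0.2024]
orientation: [-3.141, 0.0, 1.01]
force: [0.3, -0.9, -0.1]
grip_width: -0.002
t 5.95 tcp [ 0.619  -0.069   0.2024] rpy [-3.141  0.     1.01 ] F [ 0.28 -0.88 -0.09] w -0.002 -> rows [-0.      0.      0.0024] 1.438
186 [ 0.628 -0.089  0.339] [ 0.624 -0.079  0.327] [ 0.629 -0.073  0.33 ] [ 0.642 -0.072  0.346]
188 [ 0.629 -0.089  0.331] [ 0.628 -0.081  0.325] [ 0.63  -0.073  0.322] [ 0.64  -0.071  0.334]
190 [ 0.628 -0.088  0.32 ] [ 0.628 -0.08   0.317] [ 0.434  0.032 -0.003] [ 0.642 -0.071  0.329]
192 [ 0.627 -0.088  0.311] [ 0.631 -0.082  0.313] [ 0.612 -0.063  0.277] [ 0.639 -0.069  0.315]
194 [ 0.622 -0.085  0.294] [ 0.627 -0.079  0.297] [ 0.625 -0.07   0.289] [ 0.638 -0.068  0.305]
196 [ 0.623 -0.085  0.287] [ 0.627 -0.079  0.288] [ 0.631 -0.073  0.29 ] [ 0.637 -0.068  0.295]
198 [ 0.619 -0.083  0.272] [ 0.627 -0.079  0.28 ] [ 0.631 -0.073  0.281] [ 0.635 -0.066  0.283]
200 [ 0.618 -0.082  0.26 ] [ 0.628 -0.079  0.271] [ 0.629 -0.071  0.269] [ 0.634 -0.065  0.271]
202 [ 0.62  -0.083  0.255] [ 0.627 -0.078  0.261] [ 0.628 -0.07   0.258] [ 0
[... 270 characters left out ...]
     0.003] [ 0.501  0.01  -0.003]
210 [ 0.498 -0.02   0.   ] [ 0.502 -0.011  0.001] [ 0.505 -0.002 -0.   ] [0.511 0.005 0.003]
212 [ 0.508 -0.024  0.006] [ 0.508 -0.014 -0.   ] [ 0.512 -0.005 -0.001] [0.517 0.003 0.001]
214 [ 0.61  -0.077  0.179] [ 0.613 -0.069  0.178] [ 0.618 -0.063  0.18 ] [ 0.622 -0.056  0.181]
216 [ 0.613 -0.078  0.174] [ 0.619 -0.072  0.177] [ 0.622 -0.065  0.177] [ 0.626 -0.058  0.178]
218 [ 0.618 -0.08   0.171] [ 0.622 -0.074  0.174] [ 0.624 -0.066  0.171] [ 0.63  -0.059  0.175]
220 [ 0.618 -0.08   0.162] [ 0.625 -0.075  0.168] [ 0.626 -0.066  0.164] [ 0.628 -0.058  0.161]
222 [ 0.619 -0.08   0.152] [ 0.621 -0.072  0.15 ] [ 0.626 -0.066  0.153] [ 0.63  -0.059  0.155]
```

View pics/c4.png

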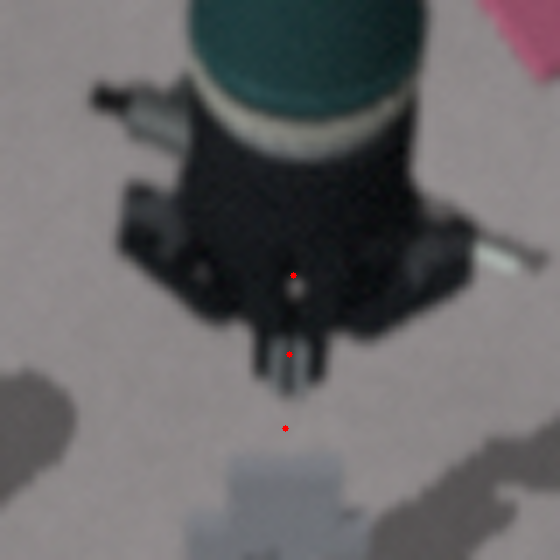

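The fingertip is seen at z≈0.246 while the TCP reads 0.202, so the real tip is about 44 mm higher than reported; xy agrees. I'll use that offset from here on. Now turn back and open.

```bash
python3 -m creep '[0,0,0,0.18,0,0,0,0,0.36,0,0,0,0,0.54,0,0,0,0,0.72,0,0,0,0,0.9,0,0,0,0,1.08,0,0,0,0,1.26,0,0,0,0,1.438,0,0,0,0,1.438,0,0,0,0,1.438,0]'
python3 -m creep '[0,0,0.035,0,0,0,0,0.07,0,0,0,0,0.09,0,0,0,0,0.103,0,0,0,0,0.103,0,0,0,0,0.103,0,1,0,0,0.103,0,1,0,0,0.103,0,1,0,0,0.103,0,1,0,0,0.103,0,1]' 60
python3 -c "
from h import *
go([.619,-.069,.099],-24.5)"
```

```text
time: 7.25
tcp_pos: [0.619, -0.069, 0.2024]
orientation: [3.142, 0.0, -0.424]
force: [-0.1, -0.4, -0.1]
grip_width: 1.003
time: 8.5
tcp_pos: [0.6192, -0.0688, 0.0998]
orientation: [-3.141, -0.0, -0.426]
force: [-0.6, 1.0, 2.1]
grip_width: 0.11
t 8.5 tcp [ 0.6192 -0.0688  0.0998] rpy [-3.141 -0.    -0.426] F [-0.59  0.99  2.08] w 0.11 -> rows [-0.0001  0.0002  0.0008] 0.002
```

Gripped: 0.11 × 85 ≈ 9.4 mm, matching the tab. Lift straight up 65 mm, then compute the transfer.

```bash
python3 -m creep '[0,0,-0.01,0,1,0,0,-0.02,0,1,0,0,-0.035,0,1,0,0,-0.05,0,1,0,0,-0.065,0,1,0,0,-0.065,0,1,0,0,-0.065,0,1,0,0,-0.065,0,1,0,0,-0.065,0,1,0,0,-0.065,0,1]'
python3 - <<'E'
from h import *
go([.527,.1825,.164],-6.5)
# refine stud line & base yaw from start clouds
for n in("scene","top"):
    P=cloud(n,np.load(n+"0.npy"))
    m=(P[...,0]>.502)&(P[...,0]<.568)&(abs(P[...,1]-.2545)<.012)&(P[...,2]>.15)&(P[...,2]<.168); Q=P[m]
    k=np.polyfit(Q[:,0]-.535,Q[:,1],1); print(n,len(Q),"slope",k.round(4),"ztop",np.percentile(Q[:,2],[90,97]).round(4))
    m=(abs(P[...,0]-.586)<.085)&(abs(P[...,1]-.245)<.085)&(abs(P[...,2]-.0115)<.0035)
    a=(P[m][:,:2]*1000); r=cv2.minAreaRect(a.astype(np.float32)); print(r)
a=cv2.imread("pics/top0.png"); P=cloud("top",np.load("top0.npy"))
s=a[150:215,160:240].astype(int); g=(s.max(2)<125).astype(np.uint8)
c=max(cv2.findContours(g,0,1)[0],key=cv2.contourArea).reshape(-1,2)+[160,150]
f,cx,cy,T=cal("top"); r=np.c_[(c[:,0]-cx)/f,(c[:,1]-cy)/f,np.ones(len(c))]@T[:3,:3].T; p=T[:3,3]+r*((.012-T[2,3])/r[:,2])[:,None]
print("base colour rect",cv2.minAreaRect((p[:,:2]*1000).astype(np.float32)))
E
```

```text
time: 9.75
tcp_pos: [0.6187, -0.0689, 0.1639]
orientation: [3.141, 0.001, -0.426]
force: [-0.2, 0.7, -2.6]
grip_width: 0.109
t 9.75 tcp [ 0.6187 -0.0689  0.1639] rpy [ 3.141e+00  1.000e-03 -4.260e-01] F [-0.2   0.71 -2.59] w 0.109 -> rows [-1.874e-01 -1.910e-01  1.000e-04] -0.313
scene 61 slope [-0.1026  0.2539] ztop [0.1621 0.1636]
((587.7294921875, 248.2386016845703), (161.26171875, 152.1954803466797), 84.85492706298828)
top 122 slope [-0.1091  0.2559] ztop [0.1619 0.1634]
((590.7662353515625, 250.5152130126953), (160.30238342285156, 158.05418395996094), 84.33580780029297)
base colour rect ((580.4459838867188, 249.24868774414062), (161.94932556152344, 208.8046875), 0.7440563440322876)
```

```bash
python3 -m creep '[-0.02,-0.02,0,-0.03,1,-0.047,-0.048,0,-0.08,1,-0.075,-0.076,0,-0.13,1,-0.103,-0.105,0,-0.18,1,-0.131,-0.134,0,-0.23,1,-0.159,-0.162,0,-0.28,1,-0.178,-0.182,0,-0.31,1,-0.187,-0.191,0,-0.32,1,-0.187,-0.191,0,-0.32,1,-0.187,-0.191,0,-0.32,1]'
python3 - <<'E'
from h import *
go([.527,.1825,.1525],-6)
ims=[]
th=np.radians(84.); Y=np.array([np.cos(th),np.sin(th)]); X=np.array([Y[1],-Y[0]])
for n in("scene","top"):
    a,d=optics.capture(n); np.save(n+"4.npy",d); P=cloud(n,d)
    u,v=[int(x) for x in proj(n,[.53,.22,.16])]
    ims.append(cv2.resize(a[max(v-50,0):v+50,u-50:u+50,::-1],(400,400),interpolation=2))
    for b in((.05,.07),(.07,.1),(.1,.145),(.145,.162),(.168,.185),(.186,.196),(.2,.23),(.232,.245)):
        q=P[...,:2]-[.527,.1825]; m=(abs(q@Y)<.055)&(abs(q@X)<.035)&(P[...,2]>b[0])&(P[...,2]<b[1])
        if m.sum()>4: print(n,b,m.sum(),"X",np.percentile((q@X)[m],[1,50,99]).round(4),"Y",np.percentile((q@Y)[m],[1,50,99]).round(4),cv2.minAreaRect((P[m][:,:2]*1000).astype(np.float32))[2], "z",np.percentile(P[m][:,2],[2,98]).round(4))
cv2.imwrite("pics/c5.png",np.hstack(ims))
E
```

```text
time: 11.0
tcp_pos: [0.528, 0.1813, 0.1644]
orientation: [3.141, -0.0, -0.107]
force: [0.8, 0.2, -3.0]
grip_width: 0.111
t 11.0 tcp [0.528  0.1813 0.1644] rpy [ 3.141 -0.    -0.107] F [ 0.78  0.15 -3.01] w 0.111 -> rows [-0.0012 -0.0011  0.0119] -0.002
scene (0.05, 0.07) 19 X [-0.0214  0.0258  0.028 ] Y [-0.0482 -0.0086  0.0368] 48.22612380981445 z [0.0641 0.0699]
scene (0.07, 0.1) 316 X [-0.0227  0.0132  0.0291] Y [-0.0543 -0.0231  0.0379] 83.14578247070312 z [0.0705 0.0992]
scene (0.1, 0.145) 189 X [-0.005   0.0133  0.0263] Y [-0.0398 -0.0199  0.0062] 2.894038200378418 z [0.1013 0.1447]
scene (0.145, 0.162) 61 X [-0.0043  0.006   0.022 ] Y [-0.0403 -0.017   0.0075] 76.05477905273438 z [0.1453 0.1618]
scene (0.168, 0.185) 50 X [-0.0022  0.0056  0.009 ] Y [-0.0394 -0.0207  0.029 ] 79.04910278320312 z [0.1698 0.1846]
scene (0.186, 0.196) 48 X [0.0012 0.0065 0.0097] Y [-0.0392 -0.0093  0.032 ] 80.45287322998047 z [0.187  0.1956]
scene (0.2, 0.23) 90 X [-0.0035  0.0074  0.0216] Y [-0.0379 -0.013   0.0287] 72.91255950927734 z [0.2004 0.2289]
scene (0.232, 0.245) 40 X [-0.0136  0.0038  0.
[... 273 characters left out ...]
 z [0.0706 0.0965]
top (0.1, 0.145) 173 X [-0.0201 -0.0069  0.0235] Y [-0.0379 -0.0149  0.0082] 83.44773864746094 z [0.1023 0.1446]
top (0.145, 0.162) 25 X [-0.0176 -0.0023  0.0225] Y [-0.0376 -0.0207  0.0017] 17.70928955078125 z [0.1452 0.1574]
top (0.168, 0.185) 13 X [-0.0032 -0.0025  0.0063] Y [-0.0382 -0.0367 -0.0081] 10.719412803649902 z [0.1692 0.1822]
top (0.186, 0.196) 8 X [-0.003   0.001   0.0043] Y [-0.0377 -0.0353 -0.0267] 3.0746731758117676 z [0.1877 0.1957]
top (0.2, 0.23) 37 X [-0.0149 -0.001   0.0064] Y [-0.0367 -0.0216 -0.0061] 18.603317260742188 z [0.2003 0.2279]
top (0.232, 0.245) 12 X [-0.0022  0.0013  0.007 ] Y [-0.0223 -0.02   -0.0177] 82.16727447509766 z [0.2378 0.2442]
```

View pics/c5.png

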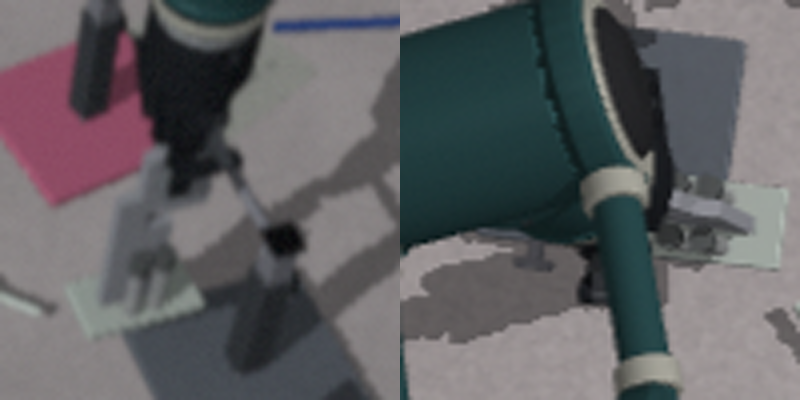

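Scene crop: the carrier hangs upright from the gripper to the left of the stud. The stud runs (225,160)→(285,240) into the grey stand's column. Both cameras give 84.8 mm from seat to stud axis along +Y (tool -y). I'll first bring the lip over the stud and feel its height from above.

```bash
python3 -m creep '[0,-0.006,0,0,1,0,-0.015,0,0,1,0,-0.025,0,0,1,0,-0.035,0,0,1,0,-0.045,0,0,1,0,-0.052,0,0,1,0,-0.055,0.004,0,1,0,-0.055,0.008,0,1,0,-0.055,0.009,0,1,0,-0.055,0.009,0,1]'
python3 -m creep '[0,0,0.0005,0,1,0,0,0.001,0,1,0,0,0.0015,0,1,0,0,0.002,0,1,0,0,0.0025,0,1,0,0,0.003,0,1,0,0,0.003,0,1,0,0,0.003,0,1,0,0,0.003,0,1,0,0,0.003,0,1]'
```

```text
time: 12.35
tcp_pos: [0.5333, 0.2366, 0.1552]
orientation: [3.141, 0.0, -0.106]
force: [0.5, 0.2, -2.7]
grip_width: 0.111
time: 13.6
tcp_pos: [0.5335, 0.2369, 0.1525]
orientation: [-3.142, -0.0, -0.106]
force: [-0.5, 1.1, -3.0]
grip_width: 0.112
```

```bash
python3 -m creep '[0,0,0.0005,0,1,0,0,0.001,0,1,0,0,0.0015,0,1,0,0,0.002,0,1,0,0,0.002,0,1,0,0,0.002,0,1,0,0,0.002,0,1,0,0,0.002,0,1,0,0,0.002,0,1,0,0,0.002,0,1]'
python3 -m creep '[0,0,0.0003,0,1,0,0,0.0006,0,1,0,0,0.0009,0,1,0,0,0.0012,0,1,0,0,0.0015,0,1,0,0,0.0015,0,1,0,0,0.0015,0,1,0,0,0.0015,0,1,0,0,0.0015,0,1,0,0,0.0015,0,1]'
```

```text
time: 14.85
tcp_pos: [0.5334, 0.2369, 0.1504]
orientation: [3.142, 0.0, -0.106]
force: [0.1, 0.3, -3.1]
grip_width: 0.108
time: 16.1
tcp_pos: [0.5335, 0.2369, 0.1489]
orientation: [-3.142, -0.0, -0.106]
force: [-0.2, 0.6, -3.5]
grip_width: 0.11
```

```bash
python3 -m creep '[0,0,0.0003,0,1,0,0,0.0006,0,1,0,0,0.0009,0,1,0,0,0.0012,0,1,0,0,0.0015,0,1,0,0,0.0015,0,1,0,0,0.0015,0,1,0,0,0.0015,0,1,0,0,0.0015,0,1,0,0,0.0015,0,1]'
python3 - <<'E'
from h import *
go([.5335,.2369,.15],-6)
th=np.radians(84.); Y=np.array([np.cos(th),np.sin(th)]); X=np.array([Y[1],-Y[0]])
ims=[]
for n in("scene","top"):
    a,d=optics.capture(n); P=cloud(n,d); q=P[...,:2]-[.5335,.2369]
    u,v=[int(x) for x in proj(n,[.53,.25,.15])]
    ims.append(cv2.resize(a[v-35:v+35,u-35:u+35,::-1],(490,490),interpolation=2))
    for b in((.06,.075),(.075,.13),(.13,.145),(.145,.151),(.151,.156),(.156,.161),(.161,.166),(.166,.18),(.18,.2),(.2,.22),(.22,.235)):
        m=(abs(q@Y)<.055)&(abs(q@X)<.03)&(P[...,2]>b[0])&(P[...,2]<b[1])
        if m.sum()>3: print(n,b,m.sum(),"X",np.percentile((q@X)[m],[1,50,99]).round(4),"Y",np.percentile((q@Y)[m],[1,50,99]).round(4))
cv2.imwrite("pics/c6.png",ims[0])
E
```

```text
time: 17.35
tcp_pos: [0.5336, 0.237, 0.1484]
orientation: [-3.141, -0.001, -0.106]
force: [-3.4, -2.3, 4.7]
grip_width: 0.11
t 17.35 tcp [0.5336 0.237  0.1484] rpy [-3.141e+00 -1.000e-03 -1.060e-01] F [-3.41 -2.3   4.72] w 0.11 -> rows [-0.0001  0.0001 -0.0016] -0.001
scene (0.06, 0.075) 115 X [-0.0237  0.0088  0.0275] Y [-0.0534 -0.0255  0.0359]
scene (0.075, 0.13) 218 X [-0.0047  0.0137  0.0249] Y [-0.0389 -0.0188  0.008 ]
scene (0.13, 0.145) 52 X [-0.0052  0.0051  0.0185] Y [-0.0387 -0.0157  0.0094]
scene (0.145, 0.151) 31 X [-0.0048  0.0039  0.0082] Y [-0.0389 -0.0069  0.0091]
scene (0.151, 0.156) 16 X [-0.0036  0.0043  0.0244] Y [-0.0394 -0.0201  0.0231]
scene (0.156, 0.161) 27 X [0.0004 0.0096 0.0264] Y [-0.0387  0.0139  0.0225]
scene (0.161, 0.166) 25 X [0.0029 0.0054 0.0234] Y [-0.033   0.0092  0.0338]
scene (0.166, 0.18) 58 X [-0.0032  0.0046  0.0083] Y [-0.0385 -0.0039  0.0329]
scene (0.18, 0.2) 67 X [-0.0058  0.0051  0.0177] Y [-0.0372 -0.0174  0.0316]
scene (0.2, 0.22) 53 X [-0.0139  0.0079  0.0196] Y [-0.0233 -0.0103  0.0048]
scene (0.22, 0.235) 45 X [-0.0229  0.0012  0.02  ] Y [-0.0227 -0.0109  0.0024]
top (0.06, 0.075) 114 X [-0.0249 -0.0059  0.0256] Y [-0.0539 -0.0278  0.0304]
top (0.075, 0.13) 209 X [-0.0216 -0.0041  0.0225] Y [-0.0367 -0.0148  0.009 ]
top (0.13, 0.145) 21 X [-0.0213 -0.0041  0.015 ] Y [-0.0363 -0.0181  0.0075]
top (0.145, 0.151) 7 X [-0.0041 -0.0033  0.0056] Y [-0.0371 -0.0348 -0.0002]
top (0.166, 0.18) 14 X [-0.0041 -0.0029  0.0057] Y [-0.0369 -0.0362 -0.0094]
top (0.18, 0.2) 53 X [-0.0155  0.0008  0.0151] Y [-0.0372 -0.0228 -0.0023]
top (0.2, 0.22) 23 X [-0.0172 -0.0039  0.0103] Y [-0.021  -0.0103 -0.005 ]
top (0.22, 0.235) 28 X [-0.0204 -0.0009  0.0055] Y [-0.021  -0.0156 -0.0054]
```

View pics/c6.png

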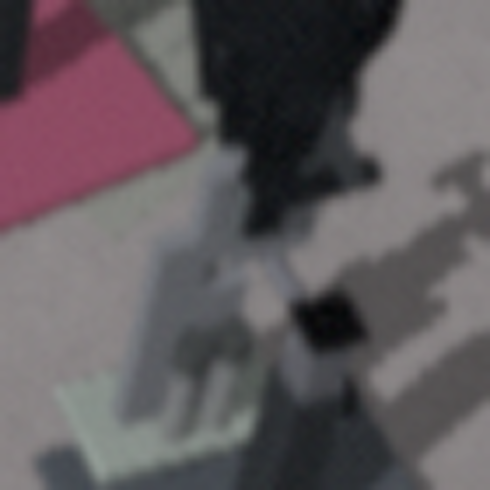

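Contact felt: Fz rose by 8 N at TCP reading ≈0.1487, so the lip is on the stud. Raise ~2.8 mm to centre the stud in the slot, then slide on slowly to 1 mm short of the estimate.

```bash
python3 -m creep '[0,0,-0.0015,0,1,0,0,-0.0028,0,1,0,0,-0.0028,0,1,0,-0.003,-0.0028,0,1,0,-0.007,-0.0028,0,1,0,-0.01,-0.0028,0,1,0,-0.012,-0.0028,0,1,0,-0.012,-0.0028,0,1,0,-0.012,-0.0028,0,1,0,-0.012,-0.0028,0,1]'
python3 -m creep '[0,-0.002,0,0,1,0,-0.004,0,0,1,0,-0.007,0,0,1,0,-0.01,0,0,1,0,-0.013,0,0,1,0,-0.015,0,0,1,0,-0.0165,0,0,1,0,-0.0165,0,0,1,0,-0.0165,0,0,1,0,-0.0165,0,0,1]'
```

```text
time: 18.7
tcp_pos: [0.5347, 0.2488, 0.1502]
orientation: [3.142, 0.0, -0.106]
force: [-0.1, 0.9, -4.2]
grip_width: 0.107
time: 19.95
tcp_pos: [0.5365, 0.2652, 0.1502]
orientation: [-3.142, 0.0, -0.106]
force: [-0.4, 0.6, -3.3]
grip_width: 0.11
```

```bash
python3 -m creep '[0,-0.0005,0,0,1,0,-0.001,0,0,1,0,-0.0015,0,0,1,0,-0.002,0,0,1,0,-0.0025,0,0,1,0,-0.003,0,0,1,0,-0.003,0,0,1,0,-0.003,0,0,1,0,-0.003,0,0,1,0,-0.003,0,0,1]'
```

```text
time: 21.2
tcp_pos: [0.5365, 0.2658, 0.15]
orientation: [3.137, 0.001, -0.106]
force: [-0.1, -7.8, -0.7]
grip_width: 0.108
```

```bash
python3 -m creep '[0,-0.0003,0,0,1,0,-0.0006,0,0,1,0,-0.0009,0,0,1,0,-0.0012,0,0,1,0,-0.0015,0,0,1,0,-0.0015,0,0,1,0,-0.0015,0,0,1,0,-0.0015,0,0,1,0,-0.0015,0,0,1,0,-0.0015,0,0,1]'
```

```text
time: 22.45
tcp_pos: [0.5365, 0.2661, 0.1499]
orientation: [3.135, 0.001, -0.106]
force: [-1.0, -11.7, -0.5]
grip_width: 0.108
```

End wall felt (8 N, then 12 N) at TCP y≈0.2659, i.e. seat 2 mm past the axis. Back off to the centre (5.8 mm of command), then lower: notch roof contact is expected 4.5 mm down.

```bash
python3 -m creep '[0,0.002,0,0,1,0,0.004,0,0,1,0,0.0058,0,0,1,0,0.0058,0,0,1,0,0.0058,0,0,1,0,0.0058,0,0,1,0,0.0058,0.001,0,1,0,0.0058,0.002,0,1,0,0.0058,0.0025,0,1,0,0.0058,0.0025,0,1]'
python3 -c "
from h import *
go([.5365,.2639,.15],-6)"
```

```text
time: 23.7
tcp_pos: [0.5363, 0.2639, 0.1476]
orientation: [3.142, 0.0, -0.106]
force: [-0.1, 1.0, -3.2]
grip_width: 0.108
t 23.7 tcp [0.5363 0.2639 0.1476] rpy [ 3.142  0.    -0.106] F [-0.08  0.98 -3.18] w 0.108 -> rows [ 0.0002  0.     -0.0024] -0.001
```

Already 1 mm below the lip contact height without force, so the stud is in the notch. Lower on gently.

```bash
python3 -m creep '[0,0,0.0007,0,1,0,0,0.0014,0,1,0,0,0.0021,0,1,0,0,0.0028,0,1,0,0,0.0035,0,1,0,0,0.004,0,1,0,0,0.0045,0,1,0,0,0.005,0,1,0,0,0.005,0,1,0,0,0.005,0,1]'
```

```text
time: 24.95
tcp_pos: [0.5363, 0.264, 0.1427]
orientation: [3.142, 0.0, -0.106]
force: [-0.9, 1.0, -2.6]
grip_width: 0.109
```

```bash
python3 -m creep '[0,0,0.0002,0,1,0,0,0.0004,0,1,0,0,0.0006,0,1,0,0,0.0008,0,1,0,0,0.001,0,1,0,0,0.0011,0,1,0,0,0.0012,0,1,0,0,0.0012,0,1,0,0,0.0012,0,1,0,0,0.0012,0,1]'
```

```text
time: 26.2
tcp_pos: [0.5365, 0.2641, 0.1424]
orientation: [-3.141, -0.001, -0.106]
force: [-3.0, -2.0, 6.0]
grip_width: 0.11
```

Roof contact at TCP 0.1424 (≈9 N), as expected. Ease up to roughly carry the weight only, then open to half.

```bash
python3 -m creep '[0,0,-0.0004,0,1,0,0,-0.0008,0,1,0,0,-0.0008,0,1,0,0,-0.0008,0,1,0,0,-0.0008,0,0.8,0,0,-0.0008,0,0.7,0,0,-0.0008,0,0.6,0,0,-0.0008,0,0.5,0,0,-0.0008,0,0.5,0,0,-0.0008,0,0.5]' 20
python3 - <<'E'
from h import *
go([.5365,.2639,.24],-6)
th=np.radians(84.); Y=np.array([np.cos(th),np.sin(th)]); X=np.array([Y[1],-Y[0]])
for n in("scene","top"):
    a,d=optics.capture(n); P=cloud(n,d); q=P[...,:2]-[.5365,.2639]
    for b in((.08,.12),(.12,.14),(.165,.176),(.186,.215),(.216,.225)):
        m=(abs(q@Y)<.055)&(abs(q@X)<.012)&(P[...,2]>b[0])&(P[...,2]<b[1])
        if m.sum()>3: print(n,b,m.sum(),"X",np.percentile((q@X)[m],[1,50,99]).round(4),"Y",np.percentile((q@Y)[m],[1,50,99]).round(4))
E
```

```text
time: 27.45
tcp_pos: [0.5364, 0.264, 0.1424]
orientation: [-3.142, -0.0, -0.106]
force: [0.2, -0.7, 0.2]
grip_width: 0.502
t 27.45 tcp [0.5364 0.264  0.1424] rpy [-3.142 -0.    -0.106] F [ 0.16 -0.71  0.21] w 0.502 -> rows [ 0.0002  0.0001 -0.0976] -0.001
scene (0.08, 0.12) 69 X [-0.0063  0.005   0.0111] Y [-0.0403 -0.0301  0.0029]
scene (0.12, 0.14) 59 X [-0.0052  0.005   0.0093] Y [-0.0387 -0.0209  0.0091]
scene (0.165, 0.176) 29 X [-0.0016  0.0047  0.008 ] Y [-0.0381 -0.0212  0.0021]
scene (0.186, 0.215) 61 X [-0.0048  0.0048  0.0092] Y [-0.0232 -0.0123  0.0189]
scene (0.216, 0.225) 25 X [-0.0048  0.0024  0.0082] Y [-0.0219 -0.0122 -0.0008]
top (0.08, 0.12) 42 X [-0.011  -0.004   0.0115] Y [-0.0379 -0.0223  0.0031]
top (0.12, 0.14) 33 X [-0.0117 -0.0039  0.0118] Y [-0.0382 -0.0214  0.0085]
top (0.165, 0.176) 12 X [-0.0041 -0.0026  0.0031] Y [-0.0365 -0.0246  0.0014]
top (0.186, 0.215) 21 X [-0.0042 -0.0012  0.0058] Y [-0.021  -0.0196 -0.0055]
top (0.216, 0.225) 22 X [-0.0037  0.0005  0.0052] Y [-0.0203 -0.0157 -0.01  ]
```

Released, and the carrier stays upright (force ≈0). Withdraw straight up, then back away towards the robot, and check.

```bash
python3 -m creep '[0,0,-0.01,0,0.5,0,0,-0.025,0,0.5,0,0,-0.05,0,0.5,0,0,-0.08,0,0.5,0,0,-0.11,0,0.5,0,0.04,-0.12,0,0.5,0,0.1,-0.12,0,0.5,0,0.16,-0.12,0,0.5,0,0.22,-0.12,0,0.5,0,0.25,-0.12,0,0.5]'
python3 - <<'E'
from h import *
th=np.radians(84.); Y=np.array([np.cos(th),np.sin(th)]); X=np.array([Y[1],-Y[0]])
s=robot.read_state(); print(s["time"],s["tcp_pos"].round(3) if hasattr(s["tcp_pos"],"round") else s["tcp_pos"])
ims=[]
for n in("scene","top"):
    a,d=optics.capture(n); P=cloud(n,d); q=P[...,:2]-[.5365,.2639]
    u,v=[int(x) for x in proj(n,[.55,.25,.14])]
    ims.append(cv2.resize(a[v-40:v+40,u-40:u+40,::-1],(400,400),interpolation=2))
    for b in((.05,.065),(.075,.12),(.12,.14),(.165,.176),(.186,.212),(.212,.226)):
        m=(abs(q@Y)<.055)&(abs(q@X)<.012)&(P[...,2]>b[0])&(P[...,2]<b[1])
        if m.sum()>3: print(n,b,m.sum(),"X",np.percentile((q@X)[m],[1,50,99]).round(4),"Y",np.percentile((q@Y)[m],[1,50,99]).round(4),"z98",np.percentile(P[m][:,2],98).round(4),round(cv2.minAreaRect((P[m][:,:2]*1000).astype(np.float32))[2],1))
cv2.imwrite("pics/c7.png",np.hstack(ims))
E
```

```text
time: 28.8
tcp_pos: [0.5098, 0.0127, 0.2642]
orientation: [3.141, -0.003, -0.108]
force: [0.9, 1.5, -0.2]
grip_width: 0.501
28.8 [0.51  0.013 0.264]
scene (0.05, 0.065) 62 X [-0.0117  0.005   0.0118] Y [-0.054  -0.0399 -0.0002] z98 0.0644 83.9
scene (0.075, 0.12) 84 X [-0.0038  0.0047  0.0116] Y [-0.0398 -0.0286  0.0015] z98 0.1197 71.2
scene (0.12, 0.14) 51 X [-0.0048  0.0049  0.009 ] Y [-0.0387 -0.0231  0.0002] z98 0.1398 80.6
scene (0.165, 0.176) 54 X [-0.0019  0.0051  0.0077] Y [-0.0384 -0.0035  0.0343] z98 0.1754 83.6
scene (0.186, 0.212) 86 X [-0.0058  0.005   0.0079] Y [-0.0249 -0.0048  0.0226] z98 0.2111 70.9
scene (0.212, 0.226) 68 X [-0.0045  0.0032  0.0075] Y [-0.0203  0.0015  0.0229] z98 0.223 83.9
top (0.05, 0.065) 111 X [-0.0112 -0.0041  0.0117] Y [-0.0534 -0.0365  0.039 ] z98 0.0608 83.5
top (0.075, 0.12) 52 X [-0.0119 -0.0039  0.0118] Y [-0.0379 -0.0221  0.0032] z98 0.1193 83.9
top (0.12, 0.14) 29 X [-0.0117 -0.0039  0.01  ] Y [-0.0375 -0.0237  0.0076] z98 0.1382 81.2
top (0.165, 0.176) 18 X [-0.0041 -0.0033  0.0059] Y [-0.037  -0.0237  0.0324] z98 0.1758 0.8
top (0.186, 0.212) 27 X [-0.0041 -0.0033  0.0058] Y [-0.0207 -0.0196  0.0226] z98 0.2109 6.7
top (0.212, 0.226) 98 X [-0.004   0.0005  0.0057] Y [-0.0205  0.0011  0.0247] z98 0.2246 84.3
```

View pics/c7.png

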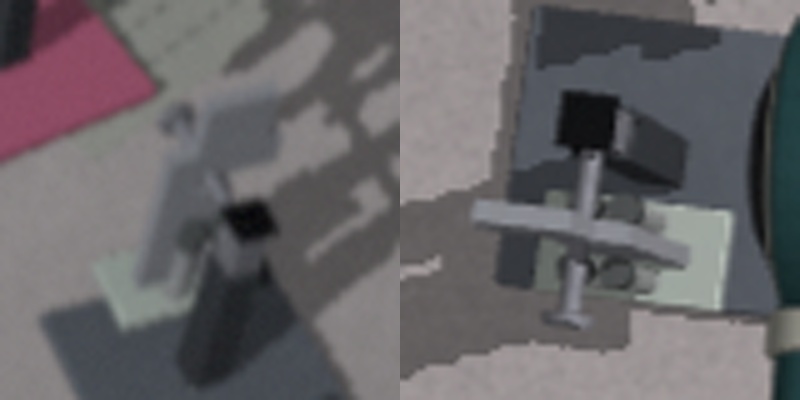

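The carrier hangs on the stud between column and head (top crop 590,230), square to it. The tab top at ≈0.223 puts the seat at ≈0.158. Hold one call to settle, then hand in.

```bash
python3 -m creep '[0,0,0,0,0.5,0,0,0,0,0.5,0,0,0,0,0.5,0,0,0,0,0.5,0,0,0,0,0.5,0,0,0,0,0.5,0,0,0,0,0.5,0,0,0,0,0.5,0,0,0,0,0.5,0,0,0,0,0.5]'
python3 -c "
from h import *
print(ticket.close_job())"
```

```text
time: 30.15
tcp_pos: [0.5099, 0.0153, 0.2623]
orientation: [-3.142, -0.0, -0.106]
force: [-0.2, -0.5, 0.9]
grip_width: 0.501
the job is handed in; nothing more can be done
None
```

The carrier now hangs on the grey stand's stud, and I handed the job in at about 30 s; no verdict was reported.

**What I did**
- I took the nearer of the two carriers, 0.62 m from the base.
- I laid its lip on the stud from above to feel the height, then slid it on until it touched the end of the slot.
- I backed off 2 mm and let it down into the notch until it touched. Then I eased off the load, released it and withdrew the arm.

**Last checks**
- **Seat height:** about 0.158 m above the bench, which matches the stud axis of about 0.158 m seen before lifting.
- **Squareness:** the plate is within about 1° of square to the stud.
- **Tilt:** about 0.02 rad.
- **Position along the stud:** the plate hangs between the column and the head.
- **Contact forces:** the highest force I read while touching the stand was about 12 N. Forces were read only at the end of each move.

**What disagreed or failed**
- **First grasp:** the fingers shut on nothing. The real fingertips are about 44 mm higher than the reported TCP, so I measured that with the camera and corrected for it.
- **Stud height by touch:** the lip touched the stud about 2 mm lower than the camera estimate.
- **Camera difference:** the two cameras differ by about 2 mm in y.

I did not measure the jar, racks and pipette again at the end, but nothing I did came near them.

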